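# Find the coupler that fits the drill jig, cam-clamp it and hold the lever

## Task

Only one of the three aluminium couplers in the tray has the right bore for the drill jig: try them on the jig's post until one slides fully down onto its seat, let go of it there, and stand any that does not fit upright in the tray again. Then swing the cam lever clockwise until the red line on the cam points straight at the jaw, which is the cam's highest lift, so that the jaw clamps the coupler. The lever springs back, so finish while still holding its black knob there, ready for me to drill, and do not disturb the other things on the bench.

Things in the scene. Friction and masses are not known exactly. Their poses are not given: they have to be found in the camera images.
- post_seat (a point): centre of the seat round the foot of the jig's fixed upright steel post, 15 mm above the bench; axes as the jig's. The post is 20 mm across, its top 30 mm above this point, tapered to 13 mm over the last 11 mm. The right coupler (bore 3 mm wider than the post) slides down onto the seat; one with too small a bore stops 22 mm or more higher, on the post's top
- jig: fixed clamp jig on a blue base plate 12 mm thick; origin on the bench under the post's axis; z up, y from the cam to the V-stop. Beside the post: V-stop (from 20 mm away, towards +y) and the jaw's orange pad (23 mm away, towards -y, when open); both end 40 mm or less above the bench, so grip a coupler above that. Behind the pad: jaw, cam and lever
- coupler_a_mid (a point): loose plain aluminium coupler sleeve, 40 mm across, 55 mm high, bored right through, standing in the tray (0.1 to 0.2 kg). The three are alike outside; their bores differ by a few mm and only one goes over the jig's post. This point is its centre, half-way up; z axis along the bore
- coupler_b_mid (a point): loose plain aluminium coupler sleeve, 40 mm across, 55 mm high, bored right through, standing in the tray (0.1 to 0.2 kg). The three are alike outside; their bores differ by a few mm and only one goes over the jig's post. This point is its centre, half-way up; z axis along the bore
- coupler_c_mid (a point): loose plain aluminium coupler sleeve, 40 mm across, 55 mm high, bored right through, standing in the tray (0.1 to 0.2 kg). The three are alike outside; their bores differ by a few mm and only one goes over the jig's post. This point is its centre, half-way up; z axis along the bore
- coupler_a: the whole of that coupler; origin at the centre of its underside
- coupler_b: the whole of that coupler; origin at the centre of its underside
- coupler_c: the whole of that coupler; origin at the centre of its underside
- tray: shallow grey steel tray fixed on the bench, 290 mm (its x) by 116 mm (its y), rim 14 mm high, floor and walls 3 mm thick; origin at the centre of its underside, z up. The couplers stand in a row along its x, about 88 mm apart
- cam_lever (a joint): turn of the cam lever on its upright pivot, rad: 0 jaw wide open, growing clockwise seen from above; starts at 0 to 0.4. The cam is a round eccentric: at 1.8 its red line points straight at the jaw and the lift is highest (6 mm); farther on the lift falls again, to the lever's stop at 2.3. A return spring: about 3 N at the knob brings it to 1.8; let go, it swings back to 0.5
- cam_pivot (a point): point on the lever's upright pivot axis, 45 mm above the bench, 100 mm from the post's axis, fixed to the jig; axes as the jig's
- lever_grip (a point): centre of the upright round black plastic knob on the lever's end, 100 mm from the pivot axis, 74 mm above the bench; 25 mm across, from 54 to 96 mm above the bench; it spins freely on the lever. The steel lever bar lies 40 to 47 mm above the bench. At joint value 0 the lever points midway between the jig's +x and -y; the knob swings to -y, then to -x (towards the robot)
- lever_knob: the black knob itself; origin at the centre of its underside, 54 mm above the bench
- clamp_pad: spring-loaded clamping pad with an orange face, 36 mm wide, on the front of the steel jaw; at the highest lift it presses a coupler on the post against the V-stop with about 8 to 16 N
- jar_screws: clear jar with a yellow-brown lid, 72 mm across, 108 mm high; bystander, not to be disturbed; origin at the centre of its underside
- screw_box: pale carton of screws, 64x85x45 mm; bystander, not to be disturbed; origin at the centre of its underside
- stain_can: tin with a green label, 75 mm across, 110 mm high; bystander, not to be disturbed; origin at the centre of its underside
- tape_blue: roll of blue tape lying flat, 84 mm across, 24 mm high; bystander, not to be disturbed; origin at the centre of its underside
- black_tin: small tin with a black label, 74 mm across, 66 mm high; bystander, not to be disturbed; origin at the centre of its underside
There are look-alikes about, which are no part of the job. Leave any green, purple or turquoise look-alike of the coupler_c alone.

How it is judged:
By the outcome, as a careful person would: the job done as asked, in the order asked, and still so for the second after the job is handed in, while the arm keeps its last pose, push and grip.
It also fails if it takes over 72 s, if anything falls off the work surface, if the arm or the gripper's body presses on something with over 40 N, if the wrist force passes 120 N, or if a joint passes its speed limit or range.

## Robot

A 6-joint arm with a two-finger parallel gripper is mounted at the origin on a cart in front of the work surface, level with it; the furniture and walls round the work are solid. World frame = base frame: x ahead of the robot, y to its left, z up, the work surface at z = 0. Lengths are in m, angles in rad, forces in N, time in s.
With the tool pointing down it reaches from about 0.375 to 0.975 m from the base axis. Payload 3.8 kg.
Tool frame: the origin (TCP) lies at the very end of the fingers, on their centre line; the grasp point (between the pads) lies bot.grip_point_offset behind it (bot.grip_point_offset is the distance from the TCP to the grasp point, in m); z points along the fingers, y is the line along which they close (so a half turn about z gives the same grasp; the last joint's range is limited). The gripper opens to 85 mm and grips with 20 to 120 N. Pads are 22 mm wide; open, the fingers measure 114 mm over their backs; the gripper's body (76 mm by 85 mm) begins 54 mm behind the grasp point. The pads swing forward as they close: fully open they stand 13 mm farther back than shut.
Start: joints at [1.177, 0.264, 1.604, -0, 1.274, -0.037], TCP at [0.236, 0.632, 0.231] pointing down, gripper open.
Joint ranges: [-2.63, 2.63], [-0.94, 2.18], [0.31, 2.57], [-1.31, 4.45], [0, 2.66], [-2.55, 2.55]. Speed limits (rad/s): [2.57, 2.57, 3.14, 3.14, 3.14, 3.14].

## Interface

Orientations are given as a rotation vector (axis times angle).
In Python, from workcell import bot, vision gives the robot as it stands.
- The arm moves only by the tool play_rows, never from a script. Its argument "rows" is a list of rows, each an object of numbers: "dx", "dy", "dz": the shift along the tool's x, y, z as a fraction of full scale; "roll": the turn about the tool's z as a fraction of full scale; "fingers": the closure, from 0 (fully open) to 1 (shut). In form: [{"dx": .., "dy": .., "dz": .., "roll": .., "fingers": ..}, ...]. A call has 1 to 20 rows; each row shifts and turns the commanded pose from where the row before left it, along the tool's axes as they then stand; what a row does not reach is not made up. Full scale, the value 1, is 0.04 m for a shift and 4 degrees for a turn. A row lasts 1/12 s, in which the tool goes at most 41.7 mm and 7.16 degrees, less where a joint would pass 70% of its speed; a pose out of reach is approached as far as the arm can. A call with a number of a shift or a turn outside -1 to 1 is refused whole. A call with a gripper value outside its range is refused whole. The fingers move at their own pace and stop on an object; "grip_force" is the grip in N (left out, the last holds). Time passes only in rows, so rows that do not move let the fingers close. It gives the time, the measured TCP pose, the force and the opening at its end, in the units of the state.
- bot.read_state(): the state, without advancing time (a new reading comes with each control period).
- vision.read_camera(name): name is "scene" or "side" or "wrist"; returns a dict with "pixels" (480x640x3 uint8, red, green, blue), "depth" (480x640 float32, m along the optical axis (not along the pixel's ray), 0 where there is no reading), "fx", "fy", "cx", "cy" (pixels), "R" (3x3) and "t" (3): a world point X has camera coordinates R X + t. Camera axes: x right, y down, z forward; pixel columns grow to the right and rows downward; lengths in m; the calibration is good to about 2 mm. A picture is of the moment at which its call begins.
- bot.finish_job(): hands the job in, once; it reports no verdict.
The state is a dict: "time": time; "q": joint angles; "joint_vel": joint speeds; "joint_torque": joint torques, N m; "tool_pos": TCP position; "tcp_rot": TCP orientation; "wrist_force": force on the tool from outside, world axes, zero at the start; "torque": the same for the moment, N m; "width": opening from 0.0 (shut) to 1.0 (fully open).
Only numpy, scipy, OpenCV 4.12 (cv2) and the standard library are available. Lean on these libraries where they do the work, as an engineer would, in place of code of your own. Each camera call takes 0.05 s, during which the arm holds its last target. There are 200 camera calls.

## Working session

There is one attempt and no reset: what is moved stays moved. The work goes in short steps, Python scripts to look and compute and a tool call to move; the robot and the scene stay as the last step left them, time stands still between calls to the robot, and variables do not carry over. Pictures are saved under pics/ and viewed, on a budget of 10 in all, crops included, one or two more only if the job needs it, and the job is handed in when it is done.

Besides the shell and the picture viewer there is one more tool, called after "Request:" as name([rows], argument=value, ...), one row to a line, values as JSON. play_rows: Moves the arm, as the interface text tells. Its arguments: {"type":"object","properties":{"rows":{"type":"array","items":{"type":"object","properties":{"dx":{"type":"number","minimum":-1,"maximum":1},"dy":{"type":"number","minimum":-1,"maximum":1},"dz":{"type":"number","minimum":-1,"maximum":1},"roll":{"type":"number","minimum":-1,"maximum":1},"fingers":{"type":"number"}}}},"grip_force":{"type":"number"}},"required":["rows"]}

```bash
mkdir -p pics; ls
python3 - <<'E'
from workcell import bot, vision
import cv2,numpy as np,pickle
print(bot.read_state(), bot.grip_point_offset)
d={}
for n in ["scene","side","wrist"]:
    c=vision.read_camera(n); d[n]=c
    print(n,c['fx'],c['cx'],c['cy'],np.round(c['R'],3).tolist(),np.round(c['t'],3))
    cv2.imwrite(f'pics/{n}0.png',c['pixels'][:,:,::-1])
pickle.dump(d,open('d0.pkl','wb'))
E
```

```text
pics
{'time': 0.0, 'q': array([ 1.17713710e+00,  2.64781287e-01,  1.60537696e+00, -2.54227770e-05,
        1.27373297e+00, -3.68931332e-02]), 'joint_vel': array([ 8.04011185e-05, -4.59129801e-04, -6.34138771e-04,  1.54085369e-04,
        4.19321555e-04,  1.70567661e-04]), 'joint_torque': array([ 1.09953742e-04, -5.15103114e+01, -3.67314291e+01, -4.39612711e-05,
        1.26760011e-02, -1.26455834e-05]), 'tool_pos': array([0.23546034, 0.63180573, 0.2299415 ]), 'tcp_rot': array([-0.55734471, -3.09128178,  0.00353486]), 'wrist_force': array([-0.16899043,  0.11914048, -0.45766113]), 'torque': array([-0.0092737 ,  0.0356736 ,  0.00138798]), 'width': 1.0005242382263189} 0.0187
scene 452.30531652009415 319.3365642635972 236.92733552713048 [[0.569, -0.822, -0.006], [-0.339, -0.228, -0.913], [0.749, 0.522, -0.408]] [-0.338  0.285  0.86 ]
side 515.1612889402974 318.8839789543937 232.71774229226284 [[-0.982, -0.191, -0.007], [-0.087, 0.48, -0.873], [0.17, -0.856, -0.488]] [0.573 0.115 1.424]
wrist 361.6831681961373 318.1771237650736 241.23253527096287 [[0.349, 0.937, -0.002], [0.895, -0.333, 0.296], [0.277, -0.105, -0.955]] [-0.673 -0.039  0.381]
```

View pics/scene0.png

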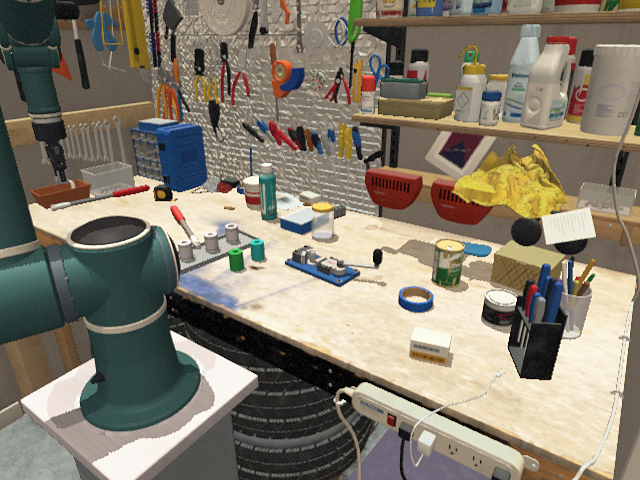

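View pics/side0.png

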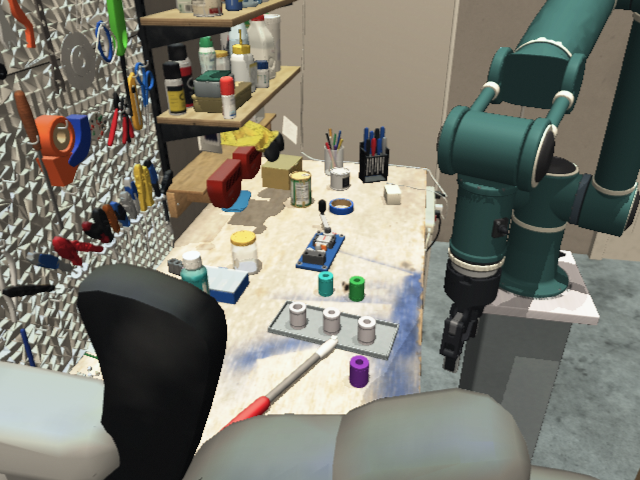

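Scene view: three aluminium couplers in the tray at about (185,250), (211,241), (232,232); jig at (322,266), knob at (377,256). Look-alikes are green (236,260), turquoise (257,250) and purple (side view, 359,371). In the side view the grey couplers are at (298,314), (331,320), (367,329). They are the only grey ones in the tray, so they're the ones meant. One enlarged crop will confirm it.

```bash
cat > h.py <<'E'
import numpy as np,cv2,pickle
def ray(c,u,v):
    d=np.array([(u-c['cx'])/c['fx'],(v-c['cy'])/c['fy'],1.]); R=np.array(c['R']);t=np.array(c['t'])
    return -R.T@t, R.T@d
def onplane(c,u,v,z):
    o,d=ray(c,u,v); return o+d*(z-o[2])/d[2]
def cloud(c):
    v,u=np.mgrid[:480,:640]; z=c['depth']
    P=np.stack([(u-c['cx'])/c['fx']*z,(v-c['cy'])/c['fy']*z,z],-1)-np.array(c['t'])
    P=P@np.array(c['R']); P[z==0]=np.nan; return P
def proj(c,X):
    p=np.array(c['R'])@X+c['t']; return c['fx']*p[0]/p[2]+c['cx'],c['fy']*p[1]/p[2]+c['cy']
E
python3 - <<'E'
from h import *
d=pickle.load(open('d0.pkl','rb'))
s=d['scene'];e=d['side']
a=cv2.resize(s['pixels'][205:295,160:400],None,fx=3.3,fy=3.3,interpolation=3)
b=cv2.resize(e['pixels'][190:390,260:410],None,fx=1.45,fy=1.45,interpolation=3)
im=np.zeros((600,800,3),np.uint8); im[:a.shape[0],:a.shape[1]]=a; im[300:300+b.shape[0],:b.shape[1]]=b
b2=cv2.resize(e['pixels'][190:280,285:365],None,fx=3.3,fy=3.3,interpolation=3); im[300:300+b2.shape[0],250:250+b2.shape[1]]=b2
cv2.imwrite('pics/crop1.png',im[:,:,::-1])
for n,c in (('scene',s),('side',e)):
    P=cloud(c); hsv=cv2.cvtColor(c['pixels'],cv2.COLOR_RGB2HSV)
    # tops of things at coupler-top height in tray region: points z .05-.062
    x,y,z=P[...,0],P[...,1],P[...,2]
    m=((z>.03)&(z<.075)&(x>.3)&(x<1.)&(y>-.4)&(y<.7)).astype(np.uint8)
    k,l,st,ce=cv2.connectedComponentsWithStats(m)
    for i in range(1,k):
        if st[i,4]>25:
            q=P[l==i]; print(n,st[i].tolist(),np.round(q.mean(0),3),np.round(q.min(0),3),np.round(q.max(0),3),hsv[l==i].mean(0).round())
E
```

```text
scene [244, 188, 33, 26, 360] [0.813 0.416 0.053] [0.767 0.336 0.03 ] [0.861 0.533 0.075] [ 42. 101. 126.]
scene [299, 192, 21, 10, 139] [0.978 0.316 0.042] [0.957 0.281 0.03 ] [1.    0.368 0.051] [ 24.  40. 184.]
scene [173, 205, 9, 12, 37] [0.61  0.64  0.031] [0.578 0.592 0.03 ] [0.64  0.697 0.034] [  2. 150. 241.]
scene [333, 205, 13, 8, 64] [0.95  0.161 0.036] [0.915 0.145 0.03 ] [0.983 0.18  0.04 ] [ 31.  21. 108.]
scene [280, 206, 54, 27, 711] [0.775 0.171 0.045] [0.729 0.071 0.03 ] [0.896 0.277 0.075] [ 54.  29. 196.]
scene [225, 223, 14, 13, 152] [0.566 0.32  0.05 ] [0.55  0.304 0.031] [0.592 0.348 0.063] [ 16.  27. 162.]
scene [204, 231, 14, 14, 169] [0.484 0.326 0.05 ] [0.469 0.306 0.031] [0.508 0.349 0.063] [ 15.  26. 168.]
scene [178, 239, 15, 15, 191] [0.401 0.344 0.049] [0.384 0.328 0.03 ] [0.426 0.373 0.062] [ 13.  26. 168.]
scene [250, 239, 14, 14, 165] [0.525 0.175 0.048] [0.51 0.16 0.03] [0.549 0.201 0.06 ] [ 86. 168. 146.]
scene [292, 245, 25, 14, 224] [0.58  0.042 0.04 ] [0.554 0.006 0.03 ] [0.618 0.074 0.049] [ 23.  28. 136.]
scene [229, 248, 15, 15, 183] [0.444 
[... 1012 characters left out ...]
 0.038] [0.743 0.167 0.03 ] [0.875 0.277 0.042] [ 79.  17. 220.]
side [318, 271, 15, 17, 214] [0.53  0.191 0.048] [0.512 0.165 0.03 ] [0.551 0.206 0.058] [ 85. 159. 160.]
side [349, 276, 16, 16, 221] [0.449 0.197 0.048] [0.43  0.171 0.03 ] [0.468 0.214 0.059] [ 63. 147. 145.]
side [289, 301, 17, 21, 289] [0.571 0.335 0.049] [0.552 0.308 0.03 ] [0.592 0.352 0.063] [ 18.  18. 178.]
side [323, 307, 17, 20, 296] [0.488 0.342 0.05 ] [0.47  0.313 0.03 ] [0.508 0.358 0.061] [ 17.  17. 184.]
side [357, 316, 18, 21, 310] [0.405 0.361 0.05 ] [0.387 0.334 0.03 ] [0.426 0.376 0.062] [ 19.  16. 186.]
side [349, 355, 20, 23, 374] [0.406 0.488 0.048] [0.387 0.461 0.03 ] [0.426 0.504 0.058] [138. 150. 145.]
```

View pics/crop1.png

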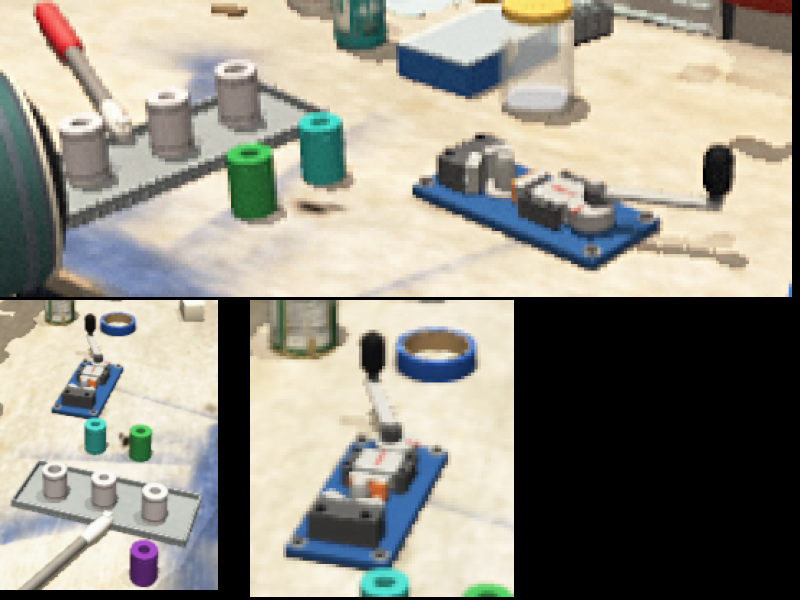

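The crop confirms the three grey couplers standing in the tray, the jig on its blue base, and the lever pointing away with the knob at the far end. Next I'll get rough yaws, then go above the tray.

Run:
```python
from h import *
d=pickle.load(open('d0.pkl','rb'))
for n in ('scene','side'):
    c=d[n]; P=cloud(c); hsv=cv2.cvtColor(c['pixels'],cv2.COLOR_RGB2HSV)
    x,y,z=P[...,0],P[...,1],P[...,2]
    m=(abs(hsv[...,0].astype(int)-108)<10)&(hsv[...,1]>120)&(x>.45)&(x<.72)&(y>-.2)&(y<.13)&(abs(z-.012)<.008)
    v,u=np.nonzero(m)
    q=np.array([onplane(c,a,b,.012)[:2] for a,b in zip(u,v)],np.float32); print(n,len(q),cv2.minAreaRect(q))
    m=(hsv[...,2]<50)&(x>.45)&(x<.72)&(y>-.25)&(y<-.05)&(z>.055)&(z<.1)
    print('knob',P[m].mean(0),m.sum())
    m=(abs(z-.014)<.006)&(hsv[...,1]<40)&(x>.3)&(x<.7)&(y>.24)&(y<.46)
    print('tray',cv2.minAreaRect(P[m][:,:2].astype(np.float32)))
```

```text
scene 543 ((0.5716515183448792, -0.021124519407749176), (0.20607990026474, 0.0992664322257042), 83.42110443115234)
knob [ 0.59985203 -0.17930574  0.07872729] 103
tray ((0.49479323625564575, 0.3601025342941284), (0.18994173407554626, 0.28739672899246216), 80.96155548095703)
side 415 ((0.5777270793914795, -0.0031041130423545837), (0.207485169172287, 0.09186697006225586), 83.9371566772461)
knob [ 0.60606801 -0.16507371  0.0774974 ] 65
tray ((0.4916127324104309, 0.36439692974090576), (0.19210059940814972, 0.29126060009002686), 81.54121398925781)
```

Request:
play_rows([
  {"roll": 1, "dx": 0, "dy": 0, "dz": -0.5},
  {"roll": 1, "dz": -0.5},
  {"roll": 1},
  {"roll": 1},
  {"roll": 1},
  {"roll": 1},
  {"roll": 1},
  {"roll": 1},
  {"roll": 1},
  {"roll": 1},
  {"roll": 1},
  {"roll": 1},
  {"roll": 1},
  {"roll": 1},
  {"roll": 1},
  {"roll": 1},
  {"roll": 1},
  {"roll": 1},
  {"roll": 1},
  {"roll": 0.5},
])

```text
validation failed for argument at $.ro...
```

Request:
play_rows([
  {"dx": 0, "dy": 0, "dz": -0.5, "roll": 1, "fingers": 0},
  {"dx": 0, "dy": 0, "dz": -0.5, "roll": 1, "fingers": 0},
  {"dx": 0, "dy": 0, "dz": 0, "roll": 1, "fingers": 0},
  {"dx": 0, "dy": 0, "dz": 0, "roll": 1, "fingers": 0},
  {"dx": 0, "dy": 0, "dz": 0, "roll": 1, "fingers": 0},
  {"dx": 0, "dy": 0, "dz": 0, "roll": 1, "fingers": 0},
  {"dx": 0, "dy": 0, "dz": 0, "roll": 1, "fingers": 0},
  {"dx": 0, "dy": 0, "dz": 0, "roll": 1, "fingers": 0},
  {"dx": 0, "dy": 0, "dz": 0, "roll": 1, "fingers": 0},
  {"dx": 0, "dy": 0, "dz": 0, "roll": 1, "fingers": 0},
  {"dx": 0, "dy": 0, "dz": 0, "roll": 1, "fingers": 0},
  {"dx": 0, "dy": 0, "dz": 0, "roll": 1, "fingers": 0},
  {"dx": 0, "dy": 0, "dz": 0, "roll": 1, "fingers": 0},
  {"dx": 0, "dy": 0, "dz": 0, "roll": 1, "fingers": 0},
  {"dx": 0, "dy": 0, "dz": 0, "roll": 1, "fingers": 0},
  {"dx": 0, "dy": 0, "dz": 0, "roll": 1, "fingers": 0},
  {"dx": 0, "dy": 0, "dz": 0, "roll": 1, "fingers": 0},
  {"dx": 0, "dy": 0, "dz": 0, "roll": 1, "fingers": 0},
  {"dx": 0, "dy": 0, "dz": 0, "roll": 1, "fingers": 0},
  {"dx": 0, "dy": 0, "dz": 0, "roll": 0.25, "fingers": 0},
])

```text
time: 1.82
tool_pos: [0.2357, 0.6322, 0.2707]
tcp_rot: [2.363, 2.07, -0.001]
wrist_force: [0.9, 0.5, 0.3]
width: 1.0
```

Request:
play_rows([
  {"dx": -0.8, "dy": 0.9, "dz": 0, "roll": 0, "fingers": 0},
  {"dx": -0.8, "dy": 0.9, "dz": 0, "roll": 0, "fingers": 0},
  {"dx": -0.8, "dy": 0.9, "dz": 0, "roll": 0, "fingers": 0},
  {"dx": -0.8, "dy": 0.9, "dz": 0, "roll": 0, "fingers": 0},
  {"dx": -0.8, "dy": 0.9, "dz": 0, "roll": 0, "fingers": 0},
  {"dx": -0.8, "dy": 0.9, "dz": 0, "roll": 0, "fingers": 0},
  {"dx": -0.8, "dy": 0.9, "dz": 0, "roll": 0, "fingers": 0},
  {"dx": -0.8, "dy": 0.9, "dz": 0, "roll": 0, "fingers": 0},
  {"dx": 0, "dy": 0, "dz": 0, "roll": 0, "fingers": 0},
  {"dx": 0, "dy": 0, "dz": 0, "roll": 0, "fingers": 0},
])

```text
time: 2.65
tool_pos: [0.4554, 0.3787, 0.2711]
tcp_rot: [-2.364, -2.068, 0.001]
wrist_force: [0.3, 0.9, -0.5]
width: 0.996
```

```bash
cat > look.py <<'E'
from h import *
from workcell import bot,vision
import sys
c=vision.read_camera('wrist'); pickle.dump(c,open(sys.argv[1]+'.pkl','wb'))
cv2.imwrite(f'pics/{sys.argv[1]}.png',c['pixels'][:,:,::-1])
s=bot.read_state(); print(s['time'],s['tool_pos'],s['tcp_rot'])
E
python3 look.py w1
```

```text
2.7 [0.45442317 0.37998365 0.27110011] [-2.36204015e+00 -2.07018504e+00  5.74460162e-04]
```

View pics/w1.png

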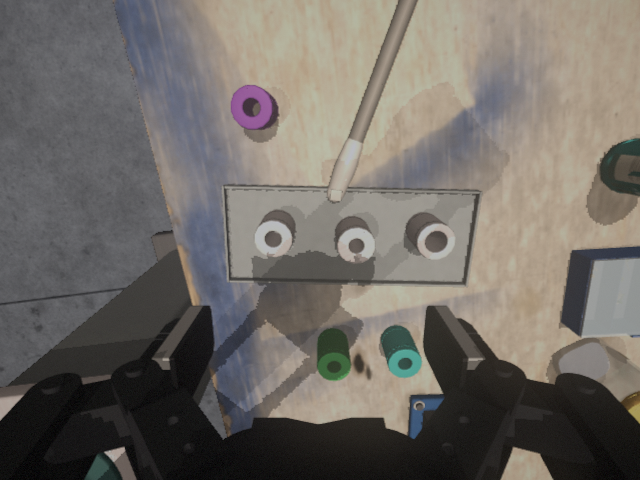

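The tray and couplers are at (273,238), (356,243) and (436,240); the right one has visibly the largest bore. I'll measure all three.

```bash
cat > rings.py <<'E'
from h import *
def rings(c,zt=.058,box=None,thr=175):
    g=c['pixels'].min(2); m=(g>thr).astype(np.uint8)
    cs,hi=cv2.findContours(m,cv2.RETR_CCOMP,cv2.CHAIN_APPROX_NONE)
    out=[]
    for i,k in enumerate(cs):
        if hi[0,i,3]<0 or len(k)<20: continue
        o=cs[hi[0,i,3]]
        po=np.array([onplane(c,*p[0],zt)[:2] for p in o],np.float32); pi=np.array([onplane(c,*p[0],zt)[:2] for p in k],np.float32)
        (a,b),r=cv2.minEnclosingCircle(po)
        if .015<r<.026 and cv2.contourArea(pi)>5e-5:
            out.append(((a,b),2*r,(4*cv2.contourArea(pi)/np.pi)**.5,cv2.minEnclosingCircle(pi),tuple(o.mean(0)[0].round())))
    return out
if __name__=='__main__':
    import sys
    c=pickle.load(open(sys.argv[1]+'.pkl','rb'))
    for t in (150,175,200):
        for o in rings(c,float(sys.argv[2]),thr=t): print(t,np.round(np.hstack([*o[:3],*o[3]]),4),o[4])
E
python3 rings.py w1 .058
```

```text
150 [0.5708 0.3266 0.0395 0.0256 0.5706 0.3273 0.0134] (np.float64(436.0), np.float64(241.0))
150 [0.4038 0.352  0.0391 0.0192 0.4041 0.3521 0.0102] (np.float64(272.0), np.float64(239.0))
175 [0.404  0.3529 0.037  0.0207 0.4044 0.3522 0.0109] (np.float64(271.0), np.float64(236.0))
```

Request:
play_rows([
  {"dx": -0.235, "dy": 0.61, "dz": 0, "roll": 0, "fingers": 0.25},
  {"dx": -0.235, "dy": 0.61, "dz": 0.3, "roll": 0, "fingers": 0.25},
  {"dx": -0.235, "dy": 0.61, "dz": 0.5, "roll": 0, "fingers": 0.25},
  {"dx": -0.235, "dy": 0.61, "dz": 0.5, "roll": 0, "fingers": 0.25},
  {"dx": 0, "dy": 0.61, "dz": 0.5, "roll": 0, "fingers": 0.25},
  {"dx": 0, "dy": 0, "dz": 0.5, "roll": 0, "fingers": 0.25},
  {"dx": 0, "dy": 0, "dz": 0, "roll": 0, "fingers": 0.25},
  {"dx": 0, "dy": 0, "dz": 0, "roll": 0, "fingers": 0.25},
])

```text
time: 3.37
tool_pos: [0.568, 0.3284, 0.1773]
tcp_rot: [-2.357, -2.074, 0.007]
wrist_force: [-0.2, 0.1, 0.4]
width: 0.749
```

```bash
python3 look.py w2; python3 rings.py w2 .058
```

```text
3.4167 [0.56897162 0.32894591 0.17920617] [-2.35805566e+00 -2.07472626e+00  1.70537414e-03]
150 [0.4881 0.3334 0.0386 0.018  0.4883 0.3333 0.0096] (np.float64(214.0), np.float64(238.0))
150 [0.5708 0.3271 0.0384 0.0256 0.5705 0.3271 0.0133] (np.float64(323.0), np.float64(233.0))
150 [0.4039 0.3521 0.0387 0.0194 0.404  0.3521 0.0103] (np.float64(100.0), np.float64(228.0))
```

Request:
play_rows([
  {"dx": -0.045, "dy": 0.05, "dz": 0.5, "roll": 0, "fingers": 0.25},
  {"dx": 0, "dy": 0, "dz": 0.6, "roll": 0, "fingers": 0.25},
  {"dx": 0, "dy": 0, "dz": 0.6, "roll": 0, "fingers": 0.25},
  {"dx": 0, "dy": 0, "dz": 0.6, "roll": 0, "fingers": 0.25},
  {"dx": 0, "dy": 0, "dz": 0.6, "roll": 0, "fingers": 0.25},
  {"dx": 0, "dy": 0, "dz": 0.5, "roll": 0, "fingers": 0.25},
  {"dx": 0, "dy": 0, "dz": 0.3, "roll": 0, "fingers": 0.25},
  {"dx": 0, "dy": 0, "dz": 0.23, "roll": 0, "fingers": 0.25},
  {"dx": 0, "dy": 0, "dz": 0, "roll": 0, "fingers": 0.25},
  {"dx": 0, "dy": 0, "dz": 0, "roll": 0, "fingers": 0.25},
])

```text
time: 4.25
tool_pos: [0.5724, 0.3263, 0.0232]
tcp_rot: [2.36, 2.073, 0.002]
wrist_force: [0.8, 0.3, 0.3]
width: 0.749
```

Request:
play_rows([
  {"dx": 0, "dy": 0, "dz": 0, "roll": 0, "fingers": 1},
  {"dx": 0, "dy": 0, "dz": 0, "roll": 0, "fingers": 1},
  {"dx": 0, "dy": 0, "dz": 0, "roll": 0, "fingers": 1},
  {"dx": 0, "dy": 0, "dz": 0, "roll": 0, "fingers": 1},
  {"dx": 0, "dy": 0, "dz": 0, "roll": 0, "fingers": 1},
  {"dx": 0, "dy": 0, "dz": 0, "roll": 0, "fingers": 1},
  {"dx": 0, "dy": 0, "dz": -0.2, "roll": 0, "fingers": 1},
  {"dx": 0, "dy": 0, "dz": -0.6, "roll": 0, "fingers": 1},
  {"dx": 0, "dy": 0, "dz": -0.8, "roll": 0, "fingers": 1},
  {"dx": 0, "dy": 0, "dz": -0.8, "roll": 0, "fingers": 1},
  {"dx": 0, "dy": 0, "dz": -0.8, "roll": 0, "fingers": 1},
  {"dx": 0, "dy": 0, "dz": -0.8, "roll": 0, "fingers": 1},
  {"dx": 0, "dy": 0, "dz": 0, "roll": 0, "fingers": 1},
], grip_force=40)

```text
time: 5.33
tool_pos: [0.5761, 0.3275, 0.1913]
tcp_rot: [2.358, 2.07, 0.02]
wrist_force: [1.7, 1.5, 0.2]
width: 0.449
```

Request:
play_rows([
  {"dx": -0.3, "dy": 0.08, "dz": 0, "roll": 0, "fingers": 1},
  {"dx": -0.6, "dy": 0.08, "dz": 0, "roll": 0, "fingers": 1},
  {"dx": -0.7, "dy": 0.08, "dz": 0, "roll": 0, "fingers": 1},
  {"dx": -0.7, "dy": 0.08, "dz": 0, "roll": 0, "fingers": 1},
  {"dx": -0.7, "dy": 0.08, "dz": 0, "roll": 0, "fingers": 1},
  {"dx": -0.7, "dy": 0.08, "dz": 0, "roll": 0, "fingers": 1},
  {"dx": -0.7, "dy": 0.08, "dz": 0, "roll": 0, "fingers": 1},
  {"dx": -0.7, "dy": 0.08, "dz": 0, "roll": 0, "fingers": 1},
  {"dx": -0.7, "dy": 0.08, "dz": 0, "roll": 0, "fingers": 1},
  {"dx": -0.7, "dy": 0.08, "dz": 0, "roll": 0, "fingers": 1},
  {"dx": -0.4, "dy": 0.08, "dz": 0, "roll": 0, "fingers": 1},
  {"dx": 0, "dy": 0, "dz": 0, "roll": 0, "fingers": 1},
  {"dx": 0, "dy": 0, "dz": 0, "roll": 0, "fingers": 1},
])

```text
time: 6.42
tool_pos: [0.5697, 0.0459, 0.1804]
tcp_rot: [-2.362, -2.068, 0.004]
wrist_force: [-0.2, 0.4, -1.4]
width: 0.448
```

```bash
python3 look.py w3
```

```text
6.4667 [0.56996615 0.0467789  0.18071358] [-2.36094057 -2.06965397  0.00288483]
```

View pics/w3.png

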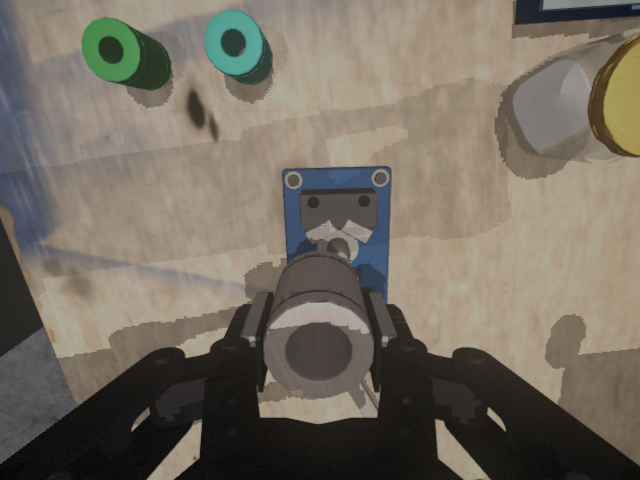

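The post top, at about (340,247), is just hidden by the held coupler. I'll move 45 mm on for a clear view.

Request:
play_rows([
  {"dx": -0.4, "dy": 0.08, "dz": 0, "roll": 0, "fingers": 1},
  {"dx": -0.5, "dy": 0.08, "dz": 0, "roll": 0, "fingers": 1},
  {"dx": -0.4, "dy": 0.08, "dz": 0, "roll": 0, "fingers": 1},
  {"dx": 0, "dy": 0, "dz": 0, "roll": 0, "fingers": 1},
  {"dx": 0, "dy": 0, "dz": 0, "roll": 0, "fingers": 1},
  {"dx": 0, "dy": 0, "dz": 0, "roll": 0, "fingers": 1},
])

```text
time: 6.97
tool_pos: [0.5736, -0.0044, 0.1817]
tcp_rot: [-2.359, -2.073, 0.0]
wrist_force: [0.1, -0.6, -1.1]
width: 0.447
```

```bash
python3 look.py w4
python3 - <<'E'
from h import *
c=pickle.load(open('w4.pkl','rb'))
cv2.imwrite('pics/w4z.png',np.vstack([cv2.resize(c['pixels'][90:240,220:420],None,fx=4,fy=4,interpolation=3)])[:,:,::-1])
P=cloud(c); x,y,z=P[...,0],P[...,1],P[...,2]
m=(x>.54)&(x<.62)&(y>-.04)&(y<.025)&(z>.043)&(z<.049)
print(m.sum(),np.nanmean(P[m],0),P[m].min(0),P[m].max(0)); v,u=np.nonzero(m); print(u.mean(),v.mean(),u.min(),u.max(),v.min(),v.max())
E
```

```text
7.0167 [ 0.57363775 -0.00429812  0.18172191] [-2.35913258e+00 -2.07326887e+00  2.30813599e-04]
269 [0.5825668  0.01760939 0.04559543] [0.57557201 0.01023733 0.04304335] [0.58995698 0.02438228 0.04742869]
326.70631970260223 198.61338289962825 318 336 190 207
```

View pics/w4z.png

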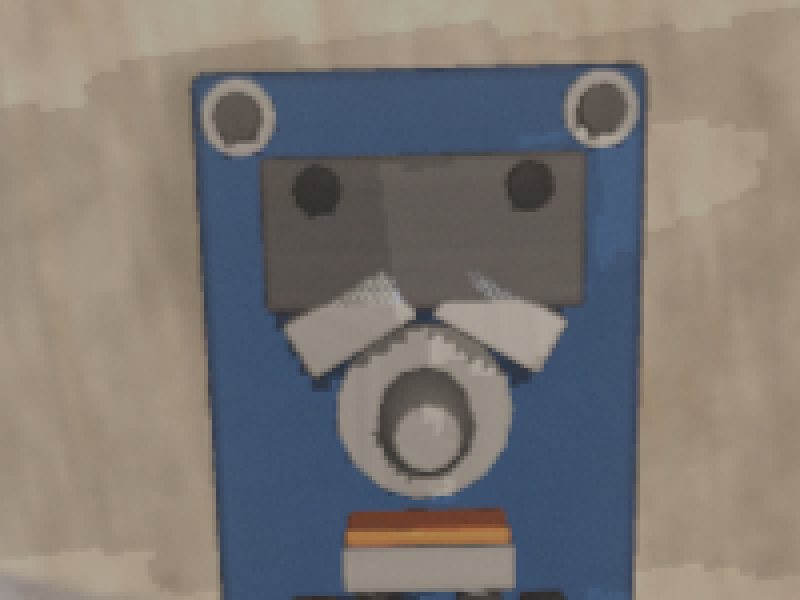

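Post top is at pixel (327,199), world (0.5826, 0.0176). The V wings flank the post, so I'll grip along the jig's x and release a little above the seat.

Request:
play_rows([
  {"dx": 0.2, "dy": 0.05, "dz": 0.1, "roll": 0, "fingers": 1},
  {"dx": 0.2, "dy": 0.05, "dz": 0.4, "roll": 0, "fingers": 1},
  {"dx": 0.17, "dy": 0.05, "dz": 0.6, "roll": 0, "fingers": 1},
  {"dx": 0, "dy": 0, "dz": 0.6, "roll": 0, "fingers": 1},
  {"dx": 0, "dy": 0, "dz": 0.6, "roll": 0, "fingers": 1},
  {"dx": 0, "dy": 0, "dz": 0.37, "roll": 0, "fingers": 1},
  {"dx": 0, "dy": 0, "dz": 0, "roll": 0, "fingers": 1},
  {"dx": 0, "dy": 0, "dz": 0, "roll": 0, "fingers": 1},
  {"dx": 0, "dy": 0, "dz": 0, "roll": 0, "fingers": 1},
])

```text
time: 7.77
tool_pos: [0.5838, 0.017, 0.0763]
tcp_rot: [2.359, 2.073, 0.002]
wrist_force: [-0.4, 0.7, -0.4]
width: 0.452
```

Request:
play_rows([
  {"dx": 0.01, "dy": -0.02, "dz": 0.1, "roll": 0, "fingers": 1},
  {"dx": 0, "dy": 0, "dz": 0.1, "roll": 0, "fingers": 1},
  {"dx": 0, "dy": 0, "dz": 0.1, "roll": 0, "fingers": 1},
  {"dx": 0, "dy": 0, "dz": 0.1, "roll": 0, "fingers": 1},
  {"dx": 0, "dy": 0, "dz": 0.1, "roll": 0, "fingers": 1},
  {"dx": 0, "dy": 0, "dz": 0, "roll": 0, "fingers": 1},
])

```text
time: 8.27
tool_pos: [0.5813, 0.0167, 0.0542]
tcp_rot: [-2.36, -2.072, 0.002]
wrist_force: [-0.0, -0.5, -2.3]
width: 0.45
```

Request:
play_rows([
  {"dx": 0, "dy": 0, "dz": 0.1, "roll": 0, "fingers": 1},
  {"dx": 0, "dy": 0, "dz": 0.1, "roll": 0, "fingers": 1},
  {"dx": 0, "dy": 0, "dz": 0.1, "roll": 0, "fingers": 1},
  {"dx": 0, "dy": 0, "dz": 0.05, "roll": 0, "fingers": 1},
  {"dx": 0, "dy": 0, "dz": 0, "roll": 0, "fingers": 1},
  {"dx": 0, "dy": 0, "dz": 0, "roll": 0, "fingers": 1},
])

```text
time: 8.77
tool_pos: [0.5819, 0.0168, 0.041]
tcp_rot: [-2.361, -2.072, 0.001]
wrist_force: [-0.6, -0.0, -0.9]
width: 0.453
```

Request:
play_rows([
  {"dx": 0, "dy": 0, "dz": 0.06, "roll": 0, "fingers": 1},
  {"dx": 0, "dy": 0, "dz": 0.04, "roll": 0, "fingers": 1},
  {"dx": 0, "dy": 0, "dz": 0, "roll": 0, "fingers": 1},
  {"dx": 0, "dy": 0, "dz": 0, "roll": 0, "fingers": 1},
])

```text
time: 9.1
tool_pos: [0.5819, 0.0168, 0.0372]
tcp_rot: [-2.361, -2.072, 0.0]
wrist_force: [-0.1, -0.4, -1.6]
width: 0.453
```

Request:
play_rows([
  {"dx": 0, "dy": 0, "dz": 0, "roll": 0, "fingers": 0.3},
  {"dx": 0, "dy": 0, "dz": 0, "roll": 0, "fingers": 0.3},
  {"dx": 0, "dy": 0, "dz": 0, "roll": 0, "fingers": 0.3},
  {"dx": 0, "dy": 0, "dz": 0, "roll": 0, "fingers": 0.3},
  {"dx": 0, "dy": 0, "dz": -0.2, "roll": 0, "fingers": 0.3},
  {"dx": 0, "dy": 0, "dz": -0.5, "roll": 0, "fingers": 0.3},
  {"dx": 0, "dy": 0, "dz": -0.7, "roll": 0, "fingers": 0.3},
  {"dx": 0, "dy": 0, "dz": -0.7, "roll": 0, "fingers": 0.3},
  {"dx": 0, "dy": 0, "dz": -0.7, "roll": 0, "fingers": 0.3},
  {"dx": 0, "dy": 0, "dz": -0.4, "roll": 0, "fingers": 0.3},
  {"dx": 0, "dy": 0, "dz": 0, "roll": 0, "fingers": 0.3},
  {"dx": 0, "dy": 0, "dz": 0, "roll": 0, "fingers": 0.3},
])

```text
time: 10.1
tool_pos: [0.5832, 0.0168, 0.1672]
tcp_rot: [2.359, 2.071, 0.004]
wrist_force: [-0.3, -0.0, -0.5]
width: 0.703
```

```bash
python3 look.py w5
python3 - <<'E'
from h import *
from workcell import vision
c=pickle.load(open('w5.pkl','rb'))
P=cloud(c); x,y,z=P[...,0],P[...,1],P[...,2]
m=(np.hypot(x-.5826,y-.0176)<.024)&(z>.06)&(z<.1)
print('wrist top',m.sum(),P[m].mean(0),np.percentile(P[m][:,2],[5,50,95]))
d={}
for n in('scene','side'):
    c=vision.read_camera(n);d[n]=c;P=cloud(c);x,y,z=P[...,0],P[...,1],P[...,2]
    m=(np.hypot(x-.5826,y-.0176)<.024)&(z>.05)&(z<.11); print(n,m.sum(),np.percentile(P[m][:,2],[5,50,98]))
    h=cv2.cvtColor(c['pixels'],cv2.COLOR_RGB2HSV)
    m=(h[...,2]<50)&(x>.45)&(x<.72)&(y>-.25)&(y<-.05)&(z>.055)&(z<.1); print('knob',P[m].mean(0),m.sum())
pickle.dump(d,open('d1.pkl','wb'))
E
```

```text
10.15 [0.581908   0.01679233 0.16541946] [2.36076316e+00 2.07240357e+00 4.50743455e-04]
wrist top 1892 [0.58194301 0.01825779 0.06984808] [0.06361055 0.07064293 0.07192746]
scene 160 [0.05228397 0.06650735 0.07315722]
knob [ 0.60008905 -0.17943554  0.07874918] 106
side 155 [0.05154781 0.06478847 0.07227041]
knob [ 0.60579877 -0.16561257  0.07681699] 68
```

View pics/w5.png

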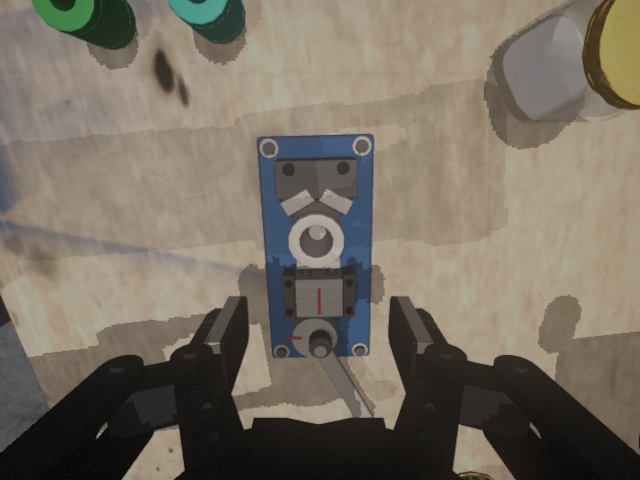

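The coupler sits on the seat, at pixel (317,240): its top measures 70.6 mm against 70 mm expected. Pivot bolt is at (319,343) and the lever runs to the lower right. Next I'll fix the jig axes and go above the knob.

Request:
play_rows([
  {"dx": -0.3, "dy": 0.1, "dz": -0.2, "roll": 0, "fingers": 0},
  {"dx": -0.6, "dy": 0.15, "dz": 0, "roll": 0, "fingers": 0},
  {"dx": -0.6, "dy": 0.15, "dz": 0, "roll": 0, "fingers": 0},
  {"dx": -0.6, "dy": 0.15, "dz": 0, "roll": 0, "fingers": 0},
  {"dx": -0.6, "dy": 0.15, "dz": 0, "roll": 0, "fingers": 0},
  {"dx": -0.6, "dy": 0.15, "dz": 0, "roll": 0, "fingers": 0},
  {"dx": -0.6, "dy": 0.15, "dz": 0, "roll": 0, "fingers": 0},
  {"dx": -0.6, "dy": 0.15, "dz": 0, "roll": 0, "fingers": 0},
  {"dx": -0.2, "dy": 0.05, "dz": 0, "roll": 0, "fingers": 0},
  {"dx": 0, "dy": 0, "dz": 0, "roll": 0, "fingers": 0},
  {"dx": 0, "dy": 0, "dz": 0, "roll": 0, "fingers": 0},
])

```text
time: 11.17
tool_pos: [0.6047, -0.1761, 0.1725]
tcp_rot: [-2.361, -2.07, 0.001]
wrist_force: [-1.4, 0.2, -0.3]
width: 1.004
```

```bash
python3 look.py w6
python3 - <<'E'
from h import *
c=pickle.load(open('w5.pkl','rb'))
q=[onplane(c,u,v,.014)[:2] for u,v in((269,148),(362,146),(281,352),(360,350))]
a=(q[0]+q[1]-q[2]-q[3]); print(np.round(q,4),np.degrees(np.arctan2(a[1],a[0])), np.degrees(np.arctan2(*(q[1]-q[0])[::-1])))
c=pickle.load(open('w6.pkl','rb')); P=cloud(c);x,y,z=P[...,0],P[...,1],P[...,2]
m=(z>.09)&(z<.1)&(np.hypot(x-.604,y+.176)<.04); print('knob top',m.sum(),P[m].mean(0),P[m].min(0),P[m].max(0))
E
```

```text
11.2167 [ 0.60477663 -0.17531841  0.1726576 ] [-2.36000956e+00 -2.07103944e+00  5.14654301e-04]
[[ 0.5523  0.0817]
 [ 0.6258  0.0737]
 [ 0.5319 -0.1048]
 [ 0.6065 -0.1125]] 83.90733579392547 -6.231767372268916
knob top 817 [ 0.60726249 -0.17438666  0.09439655] [ 0.59640119 -0.18641442  0.09001381] [ 0.61797226 -0.16452375  0.09799527]
```

View pics/w6.png

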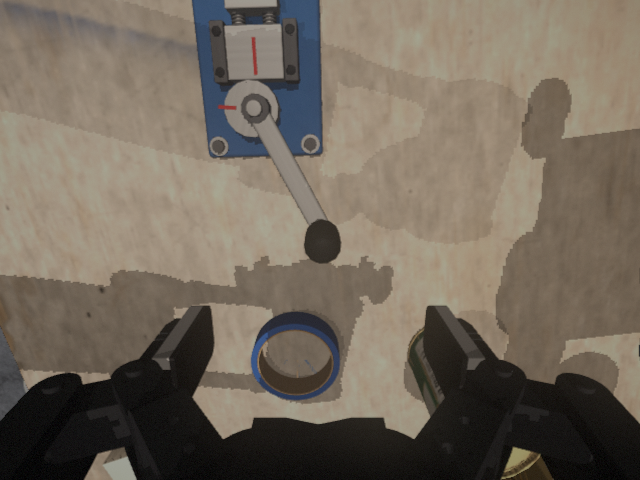

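Request:
play_rows([
  {"dx": 0.03, "dy": 0.06, "dz": 0.3, "roll": 0, "fingers": 0},
  {"dx": 0, "dy": 0, "dz": 0.6, "roll": 0, "fingers": 0},
  {"dx": 0, "dy": 0, "dz": 0.6, "roll": 0, "fingers": 0},
  {"dx": 0, "dy": 0, "dz": 0.6, "roll": 0, "fingers": 0},
  {"dx": 0, "dy": 0, "dz": 0.5, "roll": 0, "fingers": 0},
  {"dx": 0, "dy": 0, "dz": 0.27, "roll": 0, "fingers": 0},
  {"dx": 0, "dy": 0, "dz": 0, "roll": 0, "fingers": 0.5},
  {"dx": 0, "dy": 0, "dz": 0, "roll": 0, "fingers": 1},
  {"dx": 0, "dy": 0, "dz": 0, "roll": 0, "fingers": 1},
  {"dx": 0, "dy": 0, "dz": 0, "roll": 0, "fingers": 1},
  {"dx": 0, "dy": 0, "dz": 0, "roll": 0, "fingers": 1},
  {"dx": 0, "dy": 0, "dz": 0, "roll": 0, "fingers": 1},
  {"dx": 0, "dy": 0, "dz": 0, "roll": 0, "fingers": 1},
  {"dx": 0, "dy": 0, "dz": 0, "roll": 0, "fingers": 1},
])

```text
time: 12.38
tool_pos: [0.6091, -0.1753, 0.0603]
tcp_rot: [2.359, 2.071, 0.003]
wrist_force: [-0.6, 1.0, 6.5]
width: 0.281
```

```bash
cat > arc.py <<'E'
import numpy as np,sys
from workcell import bot
s=bot.read_state(); print(s['time'],s['tool_pos'],s['tcp_rot'],s['wrist_force'],s['width'])
piv=np.array([.572,-.0818]); p=s['tool_pos'][:2]; r=p-piv
az=np.degrees(np.arctan2(r[1],r[0]));print('az',az,'joint',np.radians(-51.15-az),'r',np.hypot(*r))
ph=2*np.arctan2(s['tcp_rot'][1],s['tcp_rot'][0]); X=np.array([np.cos(ph),np.sin(ph)]);Y=np.array([X[1],-X[0]])
end=-51.15-np.degrees(float(sys.argv[1]));n=int(sys.argv[2])
for a in np.linspace(az,end,n+1)[1:]:
    q=piv+.1*np.array([np.cos(np.radians(a)),np.sin(np.radians(a))]); d=(q-p)/.04; print(round(d@X,2),round(d@Y,2)); p=q
E
python3 arc.py 1.8 16
```

```text
12.3833 [ 0.60914396 -0.17534556  0.06033521] [2.35924414 2.07070672 0.00269143] [-0.5836559   0.96877705  6.46328806] 0.28096719930925423
az -68.34355014499435 joint 0.3000840601368999 r 0.10065011026917366
-0.09 -0.22
-0.08 -0.22
-0.06 -0.23
-0.04 -0.23
-0.02 -0.23
0.0 -0.23
0.02 -0.23
0.05 -0.23
0.07 -0.22
0.09 -0.22
0.11 -0.21
0.13 -0.2
0.14 -0.18
0.16 -0.17
0.18 -0.15
0.19 -0.14
```

Request:
play_rows([
  {"dx": -0.09, "dy": -0.22, "dz": -0.03, "roll": 0, "fingers": 1},
  {"dx": -0.08, "dy": -0.22, "dz": 0, "roll": 0, "fingers": 1},
  {"dx": -0.06, "dy": -0.23, "dz": 0, "roll": 0, "fingers": 1},
  {"dx": -0.04, "dy": -0.23, "dz": 0, "roll": 0, "fingers": 1},
  {"dx": -0.02, "dy": -0.23, "dz": 0, "roll": 0, "fingers": 1},
  {"dx": 0, "dy": -0.23, "dz": 0, "roll": 0, "fingers": 1},
  {"dx": 0.02, "dy": -0.23, "dz": 0, "roll": 0, "fingers": 1},
  {"dx": 0.05, "dy": -0.23, "dz": 0, "roll": 0, "fingers": 1},
  {"dx": 0, "dy": 0, "dz": 0, "roll": 0, "fingers": 1},
])

```text
time: 13.13
tool_pos: [0.5324, -0.1741, 0.0603]
tcp_rot: [-2.36, -2.072, 0.002]
wrist_force: [-0.0, -4.2, 5.9]
width: 0.274
```

```bash
python3 arc.py 1.8 9
```

```text
13.1333 [ 0.53242672 -0.17407844  0.06029896] [-2.36043055e+00 -2.07230311e+00  1.74994805e-03] [-0.01528282 -4.18835916  5.90950893] 0.27436660670433693
az -113.21190109928723 joint 1.0831845142296506 r 0.10040595122790574
0.07 -0.19
0.08 -0.18
0.09 -0.18
0.1 -0.17
0.12 -0.16
0.13 -0.15
0.14 -0.14
0.15 -0.13
0.16 -0.12
```

Request:
play_rows([
  {"dx": 0.07, "dy": -0.19, "dz": -0.02, "roll": 0, "fingers": 1},
  {"dx": 0.08, "dy": -0.18, "dz": 0, "roll": 0, "fingers": 1},
  {"dx": 0.09, "dy": -0.18, "dz": 0, "roll": 0, "fingers": 1},
  {"dx": 0.1, "dy": -0.17, "dz": 0, "roll": 0, "fingers": 1},
  {"dx": 0.12, "dy": -0.16, "dz": 0, "roll": 0, "fingers": 1},
  {"dx": 0.13, "dy": -0.15, "dz": 0, "roll": 0, "fingers": 1},
  {"dx": 0.14, "dy": -0.14, "dz": 0, "roll": 0, "fingers": 1},
  {"dx": 0.15, "dy": -0.13, "dz": 0, "roll": 0, "fingers": 1},
  {"dx": 0.16, "dy": -0.12, "dz": 0, "roll": 0, "fingers": 1},
  {"dx": 0, "dy": 0, "dz": 0, "roll": 0, "fingers": 1},
  {"dx": 0, "dy": 0, "dz": 0, "roll": 0, "fingers": 1},
])

```text
time: 14.05
tool_pos: [0.4815, -0.1246, 0.0603]
tcp_rot: [-2.358, -2.072, 0.002]
wrist_force: [-1.2, -2.6, 6.0]
width: 0.278
```

```bash
python3 arc.py 1.8 1; python3 look.py w7
python3 - <<'E'
from h import *
from workcell import vision
c=pickle.load(open('w7.pkl','rb'))
a=c['pixels']; 
s=vision.read_camera('scene'); pickle.dump(s,open('s7.pkl','wb'))
b=cv2.resize(s['pixels'][225:305,270:400],None,fx=3,fy=3,interpolation=3)
im=np.zeros((600,800,3),np.uint8); im[:360,:480]=cv2.resize(a,(480,360),interpolation=cv2.INTER_AREA); im[360:600,:390]=b; cz=cv2.resize(a[60:240,330:430],None,fx=3.2,fy=3.2); im[:576,480:800]=cz
cv2.imwrite('pics/chk7.png',im[:,:,::-1])
E
```

```text
14.05 [ 0.48150189 -0.12458132  0.06030804] [-2.35840394e+00 -2.07175015e+00  2.06306795e-03] [-1.20165421 -2.64508842  5.99493739] 0.27787124770049715
az -154.69841464931056 joint 1.8072607708507988 r 0.10010069823604996
-0.01 0.01
14.1 [ 0.48156022 -0.12468516  0.06030139] [-2.35838380e+00 -2.07169712e+00  2.23443532e-03]
```

View pics/chk7.png

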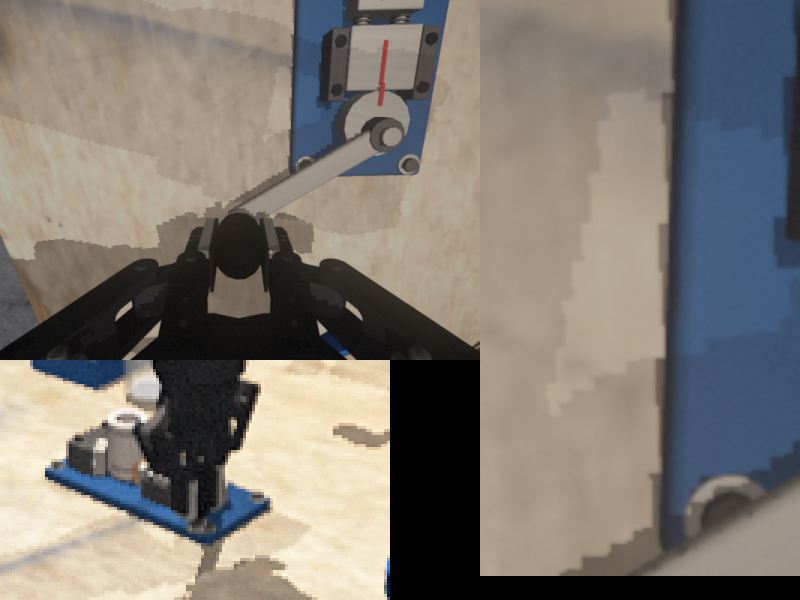

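The cam's red line, at (381,93) in the inset, runs on into the jaw's red line. The knob is held between the pads, and the coupler stands on the post. One numeric check on the line angle and the coupler.

Run:
```python
from h import *
c=pickle.load(open('w7.pkl','rb')); P=cloud(c); h=cv2.cvtColor(c['pixels'],cv2.COLOR_RGB2HSV)
m=((h[...,0]<8)|(h[...,0]>172))&(h[...,1]>130)&(h[...,2]>60)
m&=(abs(P[...,0]-.575)<.03)&(P[...,1]>-.1)&(P[...,1]<0)&(P[...,2]>.02)
q=P[m]; print(len(q))
rel=q[:,:2]-np.array([.572,-.0818]); J=np.array([.1065,.9943]); K=np.array([.9943,-.1065])
s=rel@J;t=rel@K
for lo in range(0,60,4):
    k=(s*1000>=lo)&(s*1000<lo+4)
    if k.sum(): print(lo,k.sum(),(t[k].mean()*1000).round(2),(q[k,2].mean()*1000).round(1))
s=pickle.load(open('s7.pkl','rb')); P=cloud(s); k=(np.hypot(P[...,0]-.584,P[...,1]-.02)<.026)&(P[...,2]>.05)&(P[...,2]<.1); print(np.percentile(P[k][:,2],[50,95]))
from workcell import bot
print(bot.read_state()['wrist_force'])
```

```text
460
16 53 -0.11 35.3
20 50 -0.17 35.5
24 61 -0.11 35.4
28 47 -0.48 34.2
32 50 -0.55 34.2
36 51 -0.51 34.0
40 52 -0.54 34.0
44 51 -0.61 34.1
48 45 -0.41 33.8
[0.06712043 0.072448  ]
[-1.7925215  -2.68678108  6.87199078]
```

```bash
python3 -c "
from workcell import bot
print(bot.finish_job())"
```

```text
the job is handed in; nothing more can be done
None
```

The right coupler is on the jig's post and clamped, and I handed the job in with the gripper still holding the black knob at the highest lift.

- **Coupler:** In the wrist camera the coupler at the tray's far end (largest x) had clearly the biggest bore, about 24 mm. The other two measured about 18–19 mm. I tried that one first and it slid fully down, so the other two never left the tray. After I let go, its top measured 70.6 mm above the bench; fully seated it should be 70 mm.
- **Lever:** I swung it clockwise to a joint value of about 1.807 (target 1.8). The cam's red line runs straight along the jaw's line, within about 1–2°. The coupler was still on the post afterwards (scene-camera top about 72 mm, a coarser reading).
- **Forces:** The wrist reads about 7 N upward and 3 N sideways, far below the limits. The 7 N appeared when the fingers closed on the knob; two small commands to lift did not change the measured height or remove it. I left it, as the grip was steady.
- **Not checked:** I did not measure the jaw's clamping force. I also took no final picture of the tray or the other things on the bench, but nothing suggested contact with them.

The run took about 14 s of the 72 s allowed.

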